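Set the inclined plane to 20 degrees and hold it

ROBOT

A 6-joint arm with a two-finger parallel gripper is mounted at the origin on the work surface. World frame = base frame: x ahead of the robot, y to its left, z up, the work surface at z = 0. Lengths are in m, angles in rad, forces in N, time in s.
With the tool pointing down it reaches from about 0.35 to 0.775 m from the base axis. Payload 5.5 kg.
Tool frame: the origin (TCP) lies at the very end of the fingers, on their centre line; the grasp point (between the pads) lies 19 mm behind it (arm.grip_depth is the distance from the TCP to the grasp point, in m); z points along the fingers, y is the line along which they close (so a half turn about z gives the same grasp; the last joint's range is limited). The gripper opens to 85 mm and grips with 20 to 120 N. Pads are 22 mm wide; open, the fingers measure 114 mm over their backs; the gripper's body (76 mm by 85 mm) begins 54 mm behind the grasp point. The pads swing forward as they close: fully open they stand 13 mm farther back than shut.
Start: joints at [-1.418, 0.313, 0.046, 1.304, 0, 1.431], TCP at [0.166, -0.551, 0.231] pointing down, gripper open.
Joint ranges: [-2.76, 2.76], [-0.86, 1.69], [-1.03, 1.26], [-2.2, 2.34], [-1.47, 1.5], [-3.14, 3.14]. Speed limits (rad/s): [2.57, 2.57, 3.14, 3.14, 3.14, 3.14].

INTERFACE

Orientations are given as a unit quaternion [w, x, y, z].
In Python, from plant import arm gives the robot as it stands. The module is installed in compiled form; this text tells all that it offers.
- The arm moves only by the tool step_arm, never from a script. Its argument "deltas" is a list of rows, each a list of 3 entries, a list of its own where there are three numbers: the opening, from -1 (shut) to 1 (fully open), then the shift along the tool's x, y, z in units of 2.5 cm (1.0 is 2.5 cm), then the turn, a rotation vector about the tool's x, y, z in units of 6 degrees (1.0 is 6 degrees). A call has 1 to 20 rows; each row shifts and turns the commanded pose from where the row before left it, along the tool's axes as they then stand; what a row does not reach is not made up. A row lasts 1/12 s, in which the tool goes at most 41.7 mm and 7.16 degrees, less where a joint would pass 70% of its speed; a pose out of reach is approached as far as the arm can. A call with a number of a shift or a turn outside -1 to 1 is refused whole. A call with a gripper value outside its range is refused whole. The fingers move at their own pace and stop on an object; "squeeze" is the grip in N (left out, the last holds). Time passes only in rows, so rows that do not move let the fingers close. It gives the time, the measured TCP pose, the force, the opening and the grip force at its end, in the units of the state.
- arm.get_state(): the state, without advancing time (a new reading comes with each control period).
- arm.snapshot(name): name is "scene" or "top" or "wrist"; returns a dict with "img" (384x512x3 uint8, red, green, blue), "z_map" (384x512 float32, m along the optical axis (not along the pixel's ray), 0 where there is no reading), "fx", "fy", "cx", "cy" (pixels), "k1" (the pictures are not rectified: a ray, as slopes to the right and down, at radius r is drawn at 1 + k1 r^2 times it, then the intrinsics apply), "xyz" and "attitude" of the camera in the world. Camera axes: x right, y down, z forward; pixel columns grow to the right and rows downward; lengths in m; the calibration is good to about 2 mm. A picture is of the moment at which its call begins.
- arm.sign_off(): hands the job in; it is judged then, once.
Trained networks look in the newest picture that a camera, given by its name, has taken for a name from the list of things; names that differ only in an ending like _2 or _b are one class to them, and where a whole thing is asked for, a point or a joint stands for the part that bears it (a point fixed in the world has none). Each returns a list of dicts, best first, with "conf" (0 to 1); they miss things now and then, are a little off and sometimes report something else, mostly with a low value. They report only what shows in the picture. A call takes as long as a camera call.
- arm.spot_in(label, camera): "position" ([column, row] in pixels, amid what is visible of it).
The state is a dict: "t": time; "joint_positions": joint angles; "joint_vel": joint speeds; "joint_efforts": joint torques, N m; "tcp_pos": TCP position; "tool_rot": TCP orientation; "ft_force": force on the tool from outside, world axes, zero at the start; "moment": the same for the moment, N m; "finger_gap": opening from 0.0 (shut) to 1.0 (fully open); "gripper_force": force on a finger pad.
Only numpy, scipy, OpenCV 4.12 (cv2) and the standard library are available. Lean on these libraries where they do the work, as an engineer would, in place of code of your own. Each camera call takes 0.05 s, during which the arm holds its last target. There are 200 camera calls.

TASK

Set up the hinged inclined plane for a friction reading at 20 degrees: pull the brass knob of the storage catch on its side fully out, so that it clicks and stays out, then lift the plane by its nickel handle to 20 degrees on the quadrant, smoothly, so that the weighted wooden block stays on its start line. The plane falls shut if let go, so finish while still holding it steady at 20 degrees with the gripper; leave the brass masses, the dish and the tongs alone.

Things in the scene. Friction and masses are not known exactly. Their poses are not given: they have to be found in the camera images.
- incline: Apparatus base: dark wooden board 100 x 560 x 20 mm on 8 mm feet, fixed to the bench. Origin: centre of its underside, at bench level; x across it (-x is the side with the catch, towards the robot), y along it (hinge at y = +240 mm, free end of the plane at y = -240 mm; a pulley 36 mm in diameter reaches to -278 mm), z up.
- plane (a joint): Angle of the hinged plane (pale wooden leaf 90 wide x 480 long x 16 mm thick, 0.5 kg) above horizontal, rad; 0 = shut flat on the base, grows as the free end rises, stop at 1.05. 20 degrees is 0.349. The hinge is free: the plane falls shut when let go. Locked shut (play under 0.5 degree) until the catch is out.
- plane_handle (a point): Middle of the lifting handle: a nickel rod 10 mm thick, 66 mm clear between its posts, across the plane parallel to the hinge, its centre 40 mm above the plane's top face, 90 mm above the bench when shut. Fixed to the plane and turns with it: 390 mm from the hinge line towards the free end, 56 mm above it. Holding the loaded plane up here takes about 5 N.
- plane_hinge (a point): Middle of the hinge line, 34 mm above the bench; the line runs along the base's x axis. The point turns with the plane; its y axis points along the plane away from the free end.
- catch (a joint): Travel of the storage catch, m: 0 = fully home (its tongue locks the plane shut), 0.020 = fully out (plane free). It slides straight out along the base's -x, level. An over-centre spring snaps it to whichever end is nearer and keeps it there; it takes about 4 to 5 N to pull it over.
- catch_knob (a point): Centre of the catch's round brass knob, 24 mm in diameter, 18 mm long along its slide axis (base x), 42 mm above the bench beside the plane; moves with the catch. Home, its inner face is 10 mm clear of the brass catch housing, which is 26 mm wide along the base's y and reaches 69 mm above the bench; the shut plane's top face is 50 mm above the bench.
- start_mark (a point): Point on the plane's top face, middle of the place where the block stands; the ruled black start line under the block's hinge-side edge is 50 mm from it. Turns with the plane.
- block: Loose wooden friction block 60 x 100 x 40 mm, long side along the plane, with a knobbed brass mass (30 mm diameter) fixed on top, 83 mm high in all, 0.33 kg. Origin at the centre of its underside; stands on the start mark.
- mass_large: Loose brass cylinder mass, 40 mm diameter, 62 mm high with its knob; origin at the centre of its underside.
- mass_small: Loose brass cylinder mass, 25 mm diameter, 38 mm high with its knob; origin at the centre of its underside.
- dish: Loose grey enamel dish, 116 mm rim diameter, 26 mm high; origin at the centre of its underside.
- tongs: Loose walnut-handled tongs lying flat, 180 mm long along their x (handles to -x), 36 mm wide, 16 mm high; origin near the middle, underside.
- quadrant (a point): Foot of the white graduated quadrant on the base's +x side, where its 0 degree mark lies: 153 mm from the hinge line, at the hinge's height. Its arc rises from here to 60 degrees, outer radius 166 mm about the hinge line, black marks every 5 degrees, long ones every 10; a red pointer on the plane moves over it.

How it is judged:
By the outcome, as a careful person would: the job done as asked, in the order asked, and still so for the second after the job is handed in, while the arm keeps its last pose, push and grip.
It also fails if it takes over 51 s, if anything falls off the work surface, if the arm or the gripper's body presses on something with over 40 N, if the wrist force passes 120 N, or if a joint passes its speed limit or range.

## Working session

There is one attempt and no reset: what is moved stays moved. The work goes in short steps, Python scripts to look and compute and a tool call to move; the robot and the scene stay as the last step left them, time stands still between calls to the robot, and variables do not carry over. Pictures are saved under pics/ and viewed, at most 10 in all, crops included, and the job is handed in when it is done.

Besides the shell and the picture viewer there is one more tool, called as name(argument=value, ...) on one line, values as JSON. step_arm: Moves the arm, as the interface text tells. Shifts and turns lie within -1 to 1; 1 stands for 2.5 cm of shift or 6 degrees of turn. Its arguments: {"type":"object","properties":{"deltas":{"type":"array","items":{"type":"array"}},"squeeze":{"type":"number"}},"required":["deltas"]}

```bash
mkdir -p pics
cat > h.py <<'E'
import numpy as np, cv2
from scipy.spatial.transform import Rotation as R
from plant import arm
def rot(q):
    q=np.asarray(q,float)
    return R.from_quat([q[1],q[2],q[3],q[0]]).as_matrix() if q.size==4 else q.reshape(3,3)
def undist(s,uv):
    d=np.array([(uv[0]-s['cx'])/s['fx'],(uv[1]-s['cy'])/s['fy']]);p=d.copy()
    for _ in range(20): p=d/(1+s['k1']*(p@p))
    return p
def ray(s,uv):
    p=undist(s,uv); return np.array(s['xyz']),rot(s['attitude'])@np.array([p[0],p[1],1.])
def pt(s,uv,w=2):
    c,r=int(round(uv[0])),int(round(uv[1]));z=s['z_map'][max(r-w,0):r+w+1,max(c-w,0):c+w+1]
    z=z[z>0]; 
    if z.size==0: return None
    o,d=ray(s,uv); return o+d*np.median(z)
def onz(s,uv,z):
    o,d=ray(s,uv); return o+d*(z-o[2])/d[2]
def tri(a,ua,b,ub):
    o1,d1=ray(a,ua);o2,d2=ray(b,ub)
    t=np.linalg.lstsq(np.c_[d1,-d2],o2-o1,rcond=None)[0]
    p,q=o1+t[0]*d1,o2+t[1]*d2
    return (p+q)/2,np.linalg.norm(p-q)
def proj(s,P):
    c=rot(s['attitude']).T@(np.array(P)-s['xyz']);p=c[:2]/c[2];p=p*(1+s['k1']*(p@p))
    return p*[s['fx'],s['fy']]+[s['cx'],s['cy']]
def save(s,n): cv2.imwrite(f'pics/{n}.png',s['img'][:,:,::-1])
E
python3 - <<'E'
from h import *
np.set_printoptions(precision=4,suppress=True)
S={}
for c in ('scene','top','wrist'):
    s=S[c]=arm.snapshot(c);save(s,c+'0');print(c,s['xyz'],s['attitude'],s['fx'],s['k1'])
    for l in ('incline','plane_handle','catch_knob','block','quadrant','plane_hinge','mass_large','mass_small','dish','tongs','start_mark'):
        r=arm.spot_in(l,c)[:2]
        print(l,[(np.round(x['position'],1),round(x['conf'],2),pt(s,x['position'])) for x in r])
import pickle;pickle.dump(S,open('s0.pkl','wb'))
im=np.hstack([S['scene']['img'],S['top']['img']])[:,:,::-1]
print(arm.get_state())
E
```

```text
scene [ 1.3073 -0.5578  0.7516] [-0.4073  0.8024  0.3937 -0.188 ] 438.08567297039696 -0.09283509085092403
incline [(array([219.8, 216.7]), 0.76, array([ 0.6222, -0.1099,  0.0496]))]
plane_handle [(array([217.7, 219.7]), 0.56, array([ 0.6278, -0.12  ,  0.0491]))]
catch_knob [(array([201. , 197.8]), 0.63, array([ 0.5329, -0.107 ,  0.0509]))]
block [(array([249.1, 188.2]), 0.55, array([ 0.6135, -0.013 ,  0.0881])), (array([284.8, 231. ]), 0.29, array([ 0.7486, -0.0083,  0.0386]))]
quadrant [(array([220.5, 217.6]), 0.84, array([ 0.626 , -0.1104,  0.0496])), (array([252.4, 186.9]), 0.31, array([ 0.6162, -0.0046,  0.0901]))]
plane_hinge [(array([218.2, 217.8]), 0.91, array([ 0.6231, -0.1152,  0.0495])), (array([341.8, 207.7]), 0.68, array([0.7444, 0.2047, 0.0025]))]
mass_large [(array([283.7, 229.2]), 0.81, array([ 0.7459, -0.0098,  0.0433]))]
mass_small [(array([135.7, 277.6]), 0.51, array([ 0.6498, -0.3544,  0.0185]))]
dish [(array([341.7, 205.8]), 0.98, array([0.7382, 0.211 , 0.0021]))]
tongs [(array([242.8, 171.3]), 0.59, array([0.4556, 0.0863, 0.0109]))]
start_mark [(array([133.7, 276
[... 1363 characters left out ...]
937 -0.5897 -0.089 ] 294.657347565598 -0.009438273948761084
incline []
plane_handle []
catch_knob []
block []
quadrant []
plane_hinge []
mass_large []
mass_small []
dish []
tongs []
start_mark []
{'t': 1.8, 'joint_positions': array([-1.4176,  0.3132,  0.0461,  1.3036,  0.    ,  1.4312]), 'joint_vel': array([ 0.0007, -0.0003, -0.0001, -0.0011,  0.0005, -0.0002]), 'joint_efforts': array([  0.002 , -48.0455,  29.8808,   0.0004,  -0.0001,   0.    ]), 'tcp_pos': array([ 0.166 , -0.5506,  0.2313]), 'tool_rot': array([0.    , 0.9893, 0.1459, 0.    ]), 'ft_force': array([-0.43  ,  0.0618, -0.038 ]), 'moment': array([ 0.0234, -0.0694,  0.0172]), 'gripper_force': 0.0, 'finger_gap': 1.0010823265693092}
```

View pictures.

Run:
```python
import cv2
a=cv2.imread('pics/scene0.png')[120:340,90:390];cv2.imwrite('pics/scene0c.png',cv2.resize(a,(800,586),interpolation=cv2.INTER_CUBIC))
a=cv2.imread('pics/top0.png')[110:290,150:420];cv2.imwrite('pics/top0c.png',cv2.resize(a,(800,533),interpolation=cv2.INTER_CUBIC))
```

```text
(no output)
```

View pics/scene0c.png

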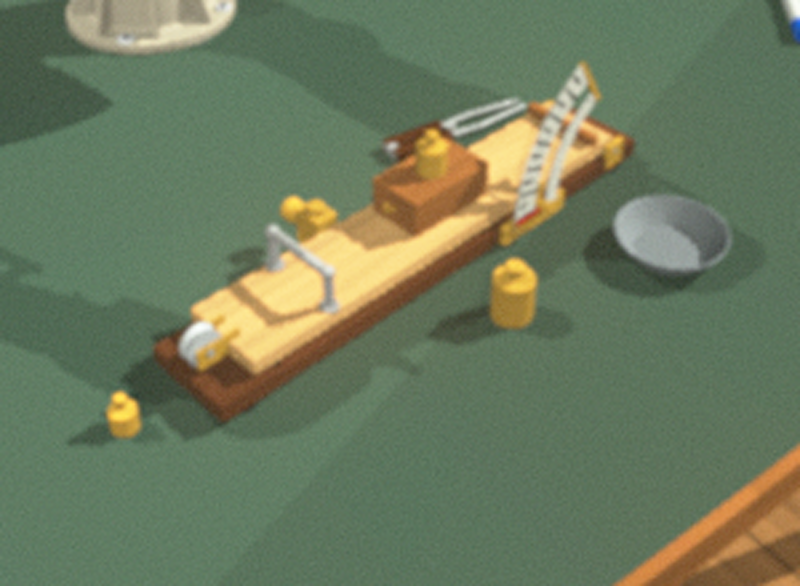

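View pics/top0c.png

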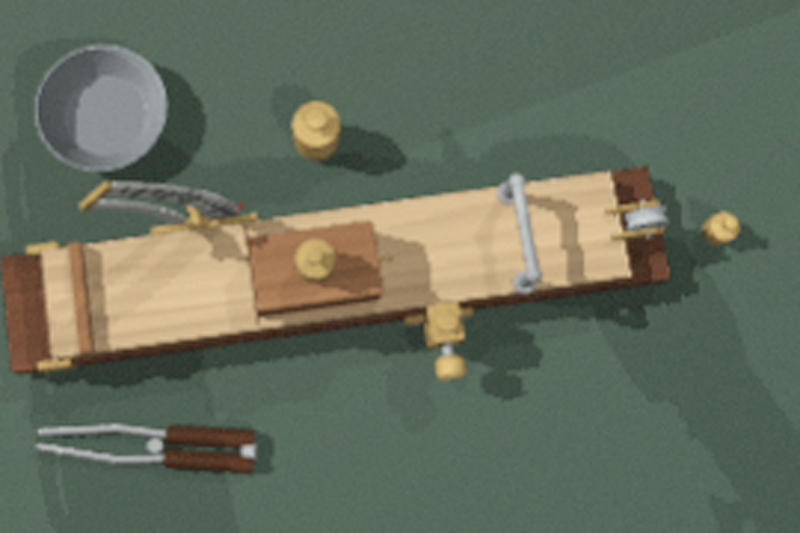

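Scene crop: brass knob at (293,210), handle rod from (272,232) to (331,272). Top crop: knob (450,367), handle rod (516,183)–(530,280), base corners (3,258), (12,370), (648,170) and (668,280). The small mass stands past the pulley, and the tongs lie on the robot side near the hinge.

Run:
```python
from h import *
import pickle
np.set_printoptions(precision=4,suppress=True)
S=pickle.load(open('s0.pkl','rb'));a,b=S['scene'],S['top']
A=lambda x,y:np.array([90+x*300/800,120+y*220/586])-.3
B=lambda x,y:np.array([150+x*270/800,110+y*180/533])-.3
for n,p,q in (('knob',(293,210),(450,367)),('h1',(272,232),(516,183)),('h2',(331,272),(530,280)),('hA',(272,232),(530,280)),('hB',(331,272),(516,183)),('blockknob',(432,137),(315,256))):
    print(n,*tri(a,A(*p),b,B(*q)))
c=[onz(b,B(*p),.028) for p in ((3,258),(12,370),(668,280),(648,170))]
for p in c: print(p)
for i in range(4): print(np.linalg.norm(c[i]-c[i-1]))
o=sum(c)/4; d=(c[0]+c[1]-c[2]-c[3])/2
print('centre',o,'yaw of base y',np.degrees(np.arctan2(d[1],d[0])))
y=d/np.linalg.norm(d);y[2]=0;x=np.array([y[1],-y[0],0])
for n,P in (('handle',o-.15*y),('hinge',o+.24*y)): print(n,P)
# rough knob in base coords
k=tri(a,A(293,210),b,B(450,367))[0]; print('knob base',(k-o)@x,(k-o)@y)
print('x',x,'y',y)
```

```text
knob [ 0.5239 -0.1067  0.0427] 0.0007763811900991307
h1 [ 0.6445 -0.1716  0.127 ] 0.04480900209021027
h2 [ 0.6093 -0.1525  0.0483] 0.055711736356777626
hA [ 0.5875 -0.1667  0.0863] 0.0011107932720422669
hB [ 0.6664 -0.1581  0.0895] 0.004316851437927553
blockknob [0.6025 0.0024 0.1279] 0.0011990807843885675
[0.6246 0.2648 0.028 ]
[0.5298 0.2544 0.028 ]
[ 0.5941 -0.2968  0.028 ]
[ 0.6903 -0.2874  0.028 ]
0.5560618541395618
0.095412047137184
0.5548709230213266
0.09665434120057834
centre [ 0.6097 -0.0163  0.028 ] yaw of base y 96.71697603845332
handle [ 0.6272 -0.1652  0.028 ]
hinge [0.5816 0.2221 0.028 ]
knob base -0.09572398033859182 -0.07978792633104748
x [0.9931 0.117  0.    ] y [-0.117   0.9931  0.    ]
```

step_arm(deltas=[[1,[0.4,-0.4,0],[0,0,0.84]],[1,[0.4,-0.4,0],[0,0,0.84]],[1,[0.8,-0.72,0.06],[0,0,0]],[1,[0.8,-0.72,0.06],[0,0,0]],[1,[0.8,-0.72,0.06],[0,0,0]],[1,[0.8,-0.72,0.06],[0,0,0]],[1,[0.8,-0.72,0.06],[0,0,0]],[1,[0.8,-0.72,0.06],[0,0,0]],[1,[0.8,-0.72,0.06],[0,0,0]],[1,[0.8,-0.72,0.06],[0,0,0]],[1,[0.8,-0.72,0.06],[0,0,0]],[1,[0.8,-0.72,0.06],[0,0,0]],[1,[0.8,-0.72,0.06],[0,0,0]],[1,[0.8,-0.72,0.06],[0,0,0]],[1,[0.8,-0.72,0.06],[0,0,0]],[1,[0.8,-0.72,0.06],[0,0,0]],[1,[0.8,-0.72,0.06],[0,0,0]],[1,[0.8,-0.72,0.06],[0,0,0]],[1,[0.8,-0.72,0.06],[0,0,0]],[1,[0.8,-0.72,0.06],[0,0,0]]])

```text
t: 3.47
tcp_pos: [0.501, -0.1614, 0.2044]
tool_rot: [0.0, 0.998, 0.058, 0.0]
ft_force: [-0.3, 0.0, 0.2]
finger_gap: 1.004
gripper_force: 0.0
```

step_arm(deltas=[[1,[0.7,-0.4,0],[0,0,0]],[1,[0.3,-0.2,0],[0,0,0]],[1,[0,0,0],[0,0,0]],[1,[0,0,0],[0,0,0]]])

```text
t: 3.8
tcp_pos: [0.523, -0.1448, 0.2041]
tool_rot: [0.0, 0.998, 0.059, -0.0]
ft_force: [-0.5, 0.6, -0.0]
finger_gap: 0.997
gripper_force: 0.0
```

Run:
```python
from h import *
import pickle
np.set_printoptions(precision=4,suppress=True)
s=arm.snapshot('wrist');save(s,'w1');pickle.dump(s,open('w1.pkl','wb'))
for l in('catch_knob','plane_handle'):print(l,[(x['position'],x['conf'],pt(s,x['position'])) for x in arm.spot_in(l,'wrist')])
st=arm.get_state();print(st['t'],st['tcp_pos'],st['tool_rot'],st['joint_positions'])
for P in ([.5239,-.1067,.0427],[.5875,-.1667,.09],[.6664,-.158,.09]): print(proj(s,P))
```

```text
catch_knob [([219.3, 174.4], 0.91, array([ 0.5247, -0.1056,  0.0531]))]
plane_handle [([248.7, 68.3], 0.88, array([ 0.6281, -0.1244,  0.0495]))]
3.95 [ 0.5225 -0.1455  0.2044] [ 0.0001  0.9983  0.0577 -0.0002] [-0.4195  0.2595 -0.0932  1.2183 -0.0004  2.6066]
[221.5515 172.9774]
[291.8704 120.7884]
[296.096   14.5384]
```

View pics/w1.png

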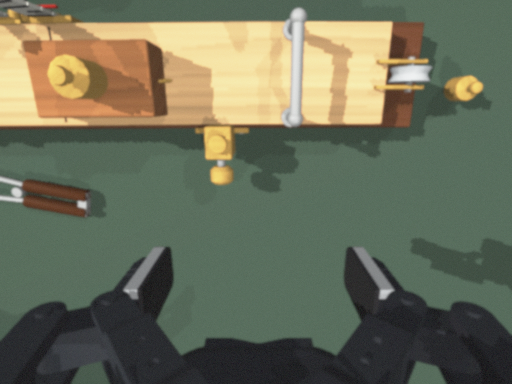

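The wrist picture shows the knob at (221,176) with clear space round it. The handle rod runs from (298,15) to (292,118), matching the triangulated points, and the board's edge is level in the view, so the yaw is right.

step_arm(deltas=[[1,[0.08,-0.77,0.3],[0,0,0]],[1,[0.08,-0.77,0.7],[0,0,0]],[1,[0,0,1],[0,0,0]],[1,[0,0,1],[0,0,0]],[1,[0,0,1],[0,0,0]],[1,[0,0,1],[0,0,0]],[1,[0,0,1],[0,0,0]],[1,[0,0,0.8],[0,0,0]],[1,[0,0,0.44],[0,0,0]],[1,[0,0,0],[0,0,0]],[1,[0,0,0],[0,0,0]]])

```text
t: 4.87
tcp_pos: [0.5218, -0.1066, 0.0231]
tool_rot: [-0.0, 0.998, 0.058, -0.001]
ft_force: [0.4, -0.1, 0.3]
finger_gap: 0.998
gripper_force: 0.0
```

Run:
```python
from h import *
s=arm.snapshot('wrist');save(s,'w2')
print(arm.get_state()['tcp_pos'],proj(s,[.5239,-.1067,.0427]),arm.spot_in('catch_knob','wrist'))
```

```text
[ 0.52281308 -0.10683843  0.02395876] [257.05234462 266.90998357] [{'position': [255.7, 269.1], 'conf': 0.73}]
```

View pics/w2.png

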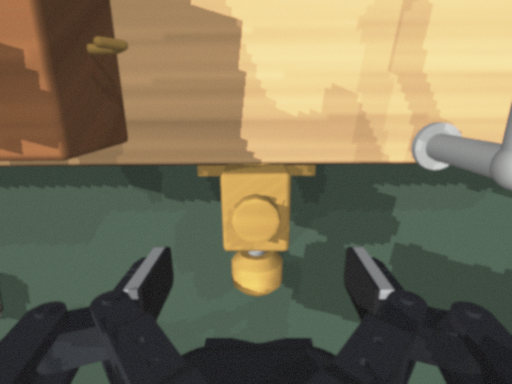

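The knob sits at (257,272), centred between the pads. The housing is at (255,205), clear of them. I'll close on the knob.

step_arm(deltas=[[-1,[0,0,0],[0,0,0]],[-1,[0,0,0],[0,0,0]],[-1,[0,0,0],[0,0,0]],[-1,[0,0,0],[0,0,0]],[-1,[0,0,0],[0,0,0]],[-1,[0,0,0],[0,0,0]],[-1,[0,0,0],[0,0,0]],[-1,[0,0,0],[0,0,0]]], squeeze=40)

```text
t: 5.63
tcp_pos: [0.5229, -0.1058, 0.0237]
tool_rot: [-0.0, 0.998, 0.059, 0.0]
ft_force: [-0.4, 2.2, 5.6]
finger_gap: 0.26
gripper_force: 39.1
```

step_arm(deltas=[[-1,[-0.1,0,0],[0,0,0]],[-1,[-0.1,0,0],[0,0,0]],[-1,[-0.1,0,0],[0,0,0]],[-1,[-0.1,0,0],[0,0,0]],[-1,[-0.1,0,0],[0,0,0]],[-1,[-0.1,0,0],[0,0,0]],[-1,[-0.1,0,0],[0,0,0]],[-1,[-0.1,0,0],[0,0,0]],[-1,[0,0,0],[0,0,0]],[-1,[0,0,0],[0,0,0]]])

```text
t: 6.47
tcp_pos: [0.503, -0.1083, 0.0236]
tool_rot: [-0.0, 0.998, 0.058, 0.0]
ft_force: [1.3, 4.4, 5.3]
finger_gap: 0.261
gripper_force: 39.5
```

Run:
```python
from h import *
s=arm.snapshot('wrist');save(s,'w3');st=arm.get_state();print(st['tcp_pos'],st['ft_force'],st['finger_gap'],st['gripper_force'])
```

```text
[ 0.50295479 -0.10826593  0.02359875] [2.34398517 3.04264335 6.40475905] 0.26173116477038527 39.51769131235778
```

step_arm(deltas=[[-1,[-0.08,0,0],[0,0,0]],[-1,[-0.08,0,0],[0,0,0]],[-1,[0,0,0],[0,0,0]]])

```text
t: 6.77
tcp_pos: [0.503, -0.1084, 0.0239]
tool_rot: [-0.001, 0.998, 0.059, 0.004]
ft_force: [12.9, 7.3, -3.3]
finger_gap: 0.261
gripper_force: 39.6
```

step_arm(deltas=[[-1,[0.1,0,0],[0,0,0]],[1,[0,0,0],[0,0,0]],[1,[0,0,0],[0,0,0]],[1,[0,0,0],[0,0,0]],[1,[0,0,0],[0,0,0]],[1,[0,0,0],[0,0,0]],[1,[0,0,0],[0,0,0]],[1,[0,0,0],[0,0,0]],[1,[0,0,-0.5],[0,0,0]],[1,[0,0,-1],[0,0,0]],[1,[0,0,-1],[0,0,0]],[1,[0,0,-1],[0,0,0]],[1,[0,0,-1],[0,0,0]],[1,[0,0,-1],[0,0,0]],[1,[0,0,-0.5],[0,0,0]],[1,[0,0,0],[0,0,0]],[1,[0,0,0],[0,0,0]]])

```text
t: 8.18
tcp_pos: [0.5018, -0.1087, 0.1736]
tool_rot: [0.0, 0.998, 0.058, 0.001]
ft_force: [-0.4, -0.4, -0.9]
finger_gap: 0.999
gripper_force: 0.0
```

Run:
```python
from h import *
np.set_printoptions(precision=4,suppress=True)
s=arm.snapshot('wrist');save(s,'w4');st=arm.get_state();print(st['t'],st['tcp_pos'],st['tool_rot'],st['finger_gap'])
for l in('catch_knob','plane_handle'):print(l,[(x['position'],x['conf'],pt(s,x['position'])) for x in arm.spot_in(l,'wrist')])
for P in ([.504,-.109,.0427],[.5875,-.1667,.09],[.6664,-.158,.09],[.627,-.1625,.09]): print(proj(s,P))
```

```text
8.2333 [ 0.501  -0.1084  0.1726] [-0.      0.9983  0.0584 -0.0003] 0.998760456629053
catch_knob [([258.8, 180.7], 0.84, array([ 0.5093, -0.1094,  0.0516]))]
plane_handle [([295.3, 48.4], 0.72, array([ 0.6238, -0.1261,  0.0493]))]
[257.7018 183.6949]
[349.3675  99.6898]
[360.8724 -27.2772]
[355.0743  39.5848]
```

View pics/w4.png

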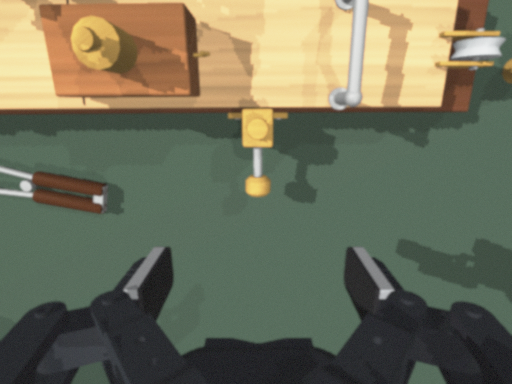

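The knob stands out on its stem at (258,185), about 20 mm further from the housing than before. Next I go above the handle.

step_arm(deltas=[[1,[0.5,0.3,0],[0,0,0]],[1,[0.85,0.5,0],[0,0,0]],[1,[0.85,0.5,0],[0,0,0]],[1,[0.85,0.5,0],[0,0,0]],[1,[0.85,0.5,0],[0,0,0]],[1,[0.85,0.5,0],[0,0,0]],[1,[0,0,0],[0,0,0]],[1,[0,0,0],[0,0,0]]])

```text
t: 9.0
tcp_pos: [0.6272, -0.1643, 0.1706]
tool_rot: [-0.001, 0.998, 0.058, -0.002]
ft_force: [-0.2, 0.0, -0.4]
finger_gap: 1.002
gripper_force: 0.0
```

Run:
```python
from h import *
np.set_printoptions(precision=4,suppress=True)
s=arm.snapshot('wrist');save(s,'w5');st=arm.get_state();print(st['t'],st['tcp_pos'],st['tool_rot'],st['finger_gap'])
for l in('plane_handle',):print(l,[(x['position'],x['conf'],pt(s,x['position'])) for x in arm.spot_in(l,'wrist')])
for P in ([.5875,-.1667,.09],[.6664,-.158,.09],[.627,-.1625,.09]): print(proj(s,P))
T=rot(st['tool_rot'])
for z in (.05,.07,.09,.11): print(z,proj(s,[*st['tcp_pos'][:2],z]))
# depth: rod points
H,W=s['z_map'].shape
P=np.array([pt(s,(c,r),0) if s['z_map'][r,c]>0 else [0,0,0] for r in range(0,H,3) for c in range(0,W,2)])
m=(P[:,2]>.087)&(P[:,2]<.1)&(abs(P[:,0]-.627)<.05)&(abs(P[:,1]+.163)<.025)
Q=P[m];t=(Q-st['tcp_pos'])@T;print(m.sum(),np.median(Q,0),t.min(0),t.max(0),np.median(t,0))
```

```text
9.05 [ 0.6264 -0.1638  0.1712] [-0.0008  0.9983  0.0583 -0.0018] 0.9982212400729543
plane_handle [([231.8, 176.4], 0.74, array([ 0.6356, -0.1397,  0.0495])), ([63.9, 203.8], 0.23, array([ 0.6081, -0.0109,  0.0909]))]
[254.6172 247.1001]
[254.9518 152.6767]
[254.9692 202.2382]
0.05 [256.8497 189.005 ]
0.07 [256.7197 195.5133]
0.09 [256.5686 203.078 ]
0.11 [256.3908 211.9784]
218 [ 0.6318 -0.1638  0.0938] [-0.0412 -0.0047  0.0746] [0.0453 0.0062 0.0811] [0.0055 0.0013 0.0775]
```

View pics/w5.png

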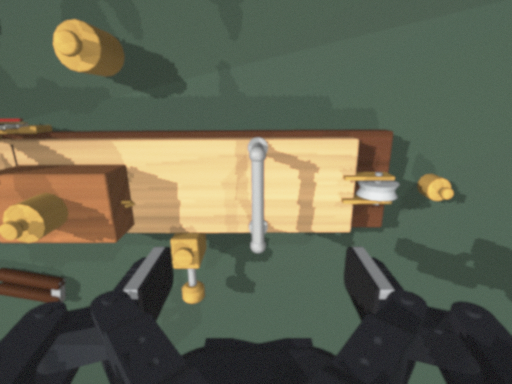

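The rod runs from (258,150) to (258,247), with its middle at (258,199) between the fingers, about 1 mm off in tool y. I'll descend 100 mm and close.

step_arm(deltas=[[1,[0.05,0.05,0.5],[0,0,0]],[1,[0.03,0,1],[0,0,0]],[1,[0,0,1],[0,0,0]],[1,[0,0,1],[0,0,0]],[1,[0,0,0.5],[0,0,0]],[1,[0,0,0],[0,0,0]],[0,[0,0,0],[0,0,0]],[-0.6,[0,0,0],[0,0,0]],[-1,[0,0,0],[0,0,0]],[-1,[0,0,0],[0,0,0]],[-1,[0,0,0],[0,0,0]],[-1,[0,0,0],[0,0,0]],[-1,[0,0,0],[0,0,0]],[-1,[0,0,0],[0,0,0]],[-1,[0,0,0],[0,0,0]],[-1,[0,0,0],[0,0,0]]], squeeze=60)

```text
t: 10.43
tcp_pos: [0.6298, -0.1632, 0.0742]
tool_rot: [-0.001, 0.998, 0.059, 0.001]
ft_force: [-0.7, 6.3, 5.2]
finger_gap: 0.091
gripper_force: 58.5
```

Run:
```python
from h import *
np.set_printoptions(precision=5,suppress=True)
st=arm.get_state();p=st['tcp_pos'];T=rot(st['tool_rot']);print(st['t'],p,T,st['ft_force'],st['finger_gap'],st['gripper_force'],st['joint_positions'])
# arc in the tool frame: hinge relative to the handle: 0.39 along tool -y(base +y), 56 mm below
def pose(th):
    c,s=np.cos(th),np.sin(th)
    y,z=-.39,.056; g=np.array([0,y*c+z*s,-y*s+z*c])-[0,y,z]     # base frame grasp motion
    a=np.array([0,0,-1.])*.019; Rm=np.array([[1,0,0],[0,c,s],[0,-s,c]])
    return g+Rm@a-a,Rm
n=40
Rt=np.diag([1.,-1,-1])
th=np.radians(20)*np.linspace(0,1,n+1)
L=[(Rt.T@(pose(b)[1].T)@(pose(a_:=b)[0]-pose(a)[0])) for a,b in zip(th[:-1],th[1:])]
L=[Rt.T@pose(a)[1].T@(pose(b)[0]-pose(a)[0])/.025 for a,b in zip(th[:-1],th[1:])]
print(L[0],L[20],L[-1],'turn/row',20/n/6,'total tcp',pose(th[-1])[0])
```

```text
10.4333 [ 0.62982 -0.16323  0.07423] [[ 0.99301  0.11803  0.00092]
 [ 0.11803 -0.99301  0.00306]
 [ 0.00127 -0.00293 -0.99999]] [-0.65584  6.26148  5.24469] 0.09131687219080314 58.54239821434021 [-0.37834  0.53885 -0.00234  1.02988  0.00318  2.64494]
[ 0.      -0.01351 -0.13608] [ 0.      -0.01351 -0.13608] [ 0.      -0.01351 -0.13608] turn/row 0.08333333333333333 total tcp [0.      0.03617 0.13116]
```

step_arm(deltas=[[-1,[0,-0.003,-0.027],[-0.0167,0,0]],[-1,[0,-0.003,-0.027],[-0.0167,0,0]],[-1,[0,-0.006,-0.054],[-0.0333,0,0]],[-1,[0,-0.006,-0.054],[-0.0333,0,0]],[-1,[0,-0.011,-0.109],[-0.0667,0,0]],[-1,[0,-0.011,-0.109],[-0.0667,0,0]],[-1,[0,-0.011,-0.109],[-0.0667,0,0]],[-1,[0,-0.011,-0.109],[-0.0667,0,0]],[-1,[0,-0.011,-0.109],[-0.0667,0,0]],[-1,[0,-0.011,-0.109],[-0.0667,0,0]],[-1,[0,-0.011,-0.109],[-0.0667,0,0]],[-1,[0,-0.011,-0.109],[-0.0667,0,0]]])

```text
t: 11.43
tcp_pos: [0.6294, -0.1602, 0.098]
tool_rot: [0.032, 0.998, 0.059, 0.002]
ft_force: [3.7, 3.9, -5.1]
finger_gap: 0.091
gripper_force: 58.4
```

```bash
cat > m.py <<'E'
from h import *
np.set_printoptions(precision=4,suppress=True)
st=arm.get_state();p=st['tcp_pos'];T=rot(st['tool_rot'])
tilt=np.degrees(np.arctan2(-T[:,2]@[-.118,.993,0],-T[2,2]))
g=p-T[:,2]*.016
# plane angle from grasp height over hinge
from scipy.optimize import brentq
print(st['t'],p,'tool tilt',tilt,'angle by height',np.degrees(brentq(lambda t:.39*np.sin(t)+.056*np.cos(t)-(g[2]-.034),-.1,1)),st['ft_force'],st['moment'],st['finger_gap'],st['gripper_force'])
E
python3 m.py
```

```text
11.4333 [ 0.6294 -0.1602  0.098 ] tool tilt 3.641385220218274 angle by height 3.5355649235224678 [ 3.7462  3.8868 -5.0506] [ 1.0038 -0.6178  0.042 ] 0.09092894714586168 58.37468147277832
```

step_arm(deltas=[[-1,[0,-0.011,-0.109],[-0.0667,0,0]],[-1,[0,-0.011,-0.109],[-0.0667,0,0]],[-1,[0,-0.011,-0.109],[-0.0667,0,0]],[-1,[0,-0.011,-0.109],[-0.0667,0,0]],[-1,[0,-0.011,-0.109],[-0.0667,0,0]],[-1,[0,-0.011,-0.109],[-0.0667,0,0]],[-1,[0,-0.011,-0.109],[-0.0667,0,0]],[-1,[0,-0.011,-0.109],[-0.0667,0,0]],[-1,[0,-0.011,-0.109],[-0.0667,0,0]],[-1,[0,-0.011,-0.109],[-0.0667,0,0]],[-1,[0,-0.011,-0.109],[-0.0667,0,0]],[-1,[0,-0.011,-0.109],[-0.0667,0,0]],[-1,[0,-0.011,-0.109],[-0.0667,0,0]],[-1,[0,-0.011,-0.109],[-0.0667,0,0]],[-1,[0,-0.011,-0.109],[-0.0667,0,0]],[-1,[0,-0.011,-0.109],[-0.0667,0,0]],[-1,[0,-0.011,-0.109],[-0.0667,0,0]],[-1,[0,-0.011,-0.109],[-0.0667,0,0]],[-1,[0,-0.011,-0.109],[-0.0667,0,0]],[-1,[0,-0.011,-0.109],[-0.0667,0,0]]])

```text
t: 13.1
tcp_pos: [0.6278, -0.1476, 0.151]
tool_rot: [0.101, 0.993, 0.059, 0.006]
ft_force: [3.4, 4.3, -6.9]
finger_gap: 0.087
gripper_force: 58.4
```

```bash
python3 m.py
```

```text
13.1 [ 0.6278 -0.1476  0.151 ] tool tilt 11.636689913966427 angle by height 11.511619232825383 [ 3.4266  4.3494 -6.8992] [ 1.3784 -0.5642  0.217 ] 0.0873299667238309 58.4173858165741
```

step_arm(deltas=[[-1,[0,-0.011,-0.109],[-0.0667,0,0]],[-1,[0,-0.011,-0.109],[-0.0667,0,0]],[-1,[0,-0.011,-0.109],[-0.0667,0,0]],[-1,[0,-0.011,-0.109],[-0.0667,0,0]],[-1,[0,-0.011,-0.109],[-0.0667,0,0]],[-1,[0,-0.011,-0.109],[-0.0667,0,0]],[-1,[0,-0.011,-0.109],[-0.0667,0,0]],[-1,[0,-0.011,-0.109],[-0.0667,0,0]],[-1,[0,-0.011,-0.109],[-0.0667,0,0]],[-1,[0,-0.011,-0.109],[-0.0667,0,0]],[-1,[0,-0.011,-0.109],[-0.0667,0,0]],[-1,[0,-0.011,-0.109],[-0.0667,0,0]],[-1,[0,-0.011,-0.109],[-0.0667,0,0]],[-1,[0,-0.011,-0.109],[-0.0667,0,0]],[-1,[0,-0.011,-0.109],[-0.0667,0,0]],[-1,[0,-0.011,-0.109],[-0.0667,0,0]],[-1,[0,-0.008,-0.08],[-0.05,0,0]],[-1,[0,-0.006,-0.054],[-0.0333,0,0]],[-1,[0,-0.003,-0.027],[-0.0167,0,0]],[-1,[0,0,0],[0,0,0]]])

```text
t: 14.77
tcp_pos: [0.6257, -0.1308, 0.1957]
tool_rot: [0.162, 0.985, 0.058, 0.009]
ft_force: [4.0, 4.8, -7.5]
finger_gap: 0.087
gripper_force: 58.5
```

```bash
python3 m.py
python3 - <<'E'
from h import *
import pickle
S={c:arm.snapshot(c) for c in ('scene','top','wrist')};pickle.dump(S,open('s2.pkl','wb'))
a=S['scene']['img'][120:270,200:350,::-1];a=cv2.resize(a,(600,600),interpolation=cv2.INTER_CUBIC)
cv2.imwrite('pics/sc2.png',a);save(S['wrist'],'w6')
E
```

```text
14.7667 [ 0.6257 -0.1308  0.1957] tool tilt 18.64256042871524 angle by height 18.506066573873802 [ 3.9757  4.7729 -7.5211] [ 1.5238 -0.5172  0.1852] 0.08743606414040703 58.45798194408417
```

View pics/sc2.png

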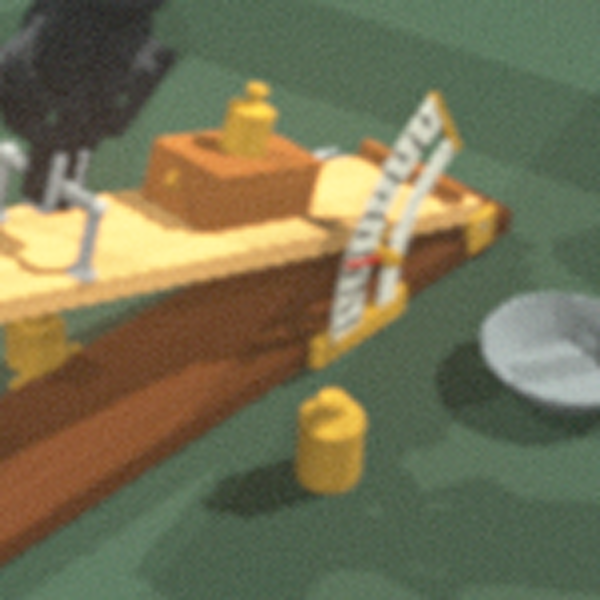

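View pics/w6.png

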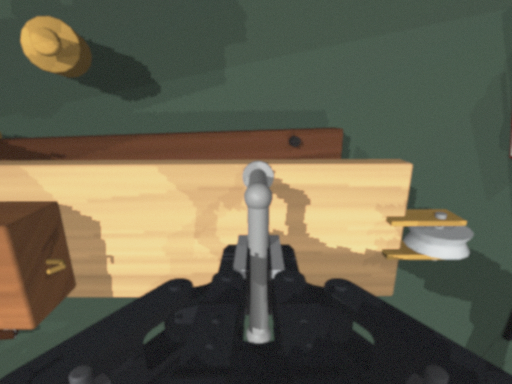

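The plane is lifted, the red pointer is between 15 and 20 on the quadrant at (365,262), and the block still stands in place at (235,175). The rod is held between the fingers at (258,255). I'll measure the angle from the depth maps, using the shut plane as reference.

```bash
cat > ang.py <<'E'
from h import *
import pickle,sys
yb=np.array([-.1175,.9931,0]);xb=np.array([.9931,.1175,0]);H=np.array([.5816,.2221,.034])
def cloud(s):
    v,u=np.mgrid[0:384:2,0:512:2];z=s['z_map'][v,u].ravel()
    px=np.stack([u.ravel(),v.ravel()],1)[z>0].astype(float);z=z[z>0]
    K=np.array([[s['fx'],0,s['cx']],[0,s['fy'],s['cy']],[0,0,1.]])
    n=cv2.undistortPoints(px[:,None],K,np.array([s['k1'],0,0,0,0.]))[:,0]
    return np.c_[n,np.ones(len(n))]*z[:,None]@rot(s['attitude']).T+s['xyz']
def angle(s,guess):
    P=cloud(s)-H;q=np.c_[P@xb,P@yb,P[:,2]]
    # keep points near expected top face, excluding block and handle
    t=np.radians(guess);along=-q[:,1]*np.cos(t)+q[:,2]*np.sin(t);up=q[:,1]*np.sin(t)+q[:,2]*np.cos(t)
    m=(abs(q[:,0])<.04)&(abs(up-.016)<.012)&(along>.05)&(along<.46)
    for _ in range(5):
        Q=q[m];A=np.c_[Q[:,0],-Q[:,1],np.ones(len(Q))]
        c,*_=np.linalg.lstsq(A,Q[:,2],rcond=None)
        r=np.full(len(q),9.);r[m]=abs(A@c-Q[:,2]);m&=r<.003
    return np.degrees(np.arctan(c[1])),m.sum(),c
def block(s,guess):
    P=cloud(s)-H;t=np.radians(guess);y=P@yb
    along=-y*np.cos(t)+P[:,2]*np.sin(t);up=y*np.sin(t)+P[:,2]*np.cos(t)
    m=(abs(P@xb)<.05)&(abs(up-.056)<.006)&(along<.36)&(along>.1)
    return np.percentile(along[m],[3,97]),np.percentile((P@xb)[m],[3,97])
E
python3 - <<'E'
from ang import *
S0=pickle.load(open('s0.pkl','rb'));S2=pickle.load(open('s2.pkl','rb'))
for n,S,g in(('shut',S0,0),('now',S2,18.6)):
    for c in('scene','top'): print(n,c,angle(S[c],g),block(S[c],g))
print(angle(S2['wrist'],18.6), angle(pickle.load(open('w1.pkl','rb')),0))
E
```

```text
shut scene (np.float64(-0.10327910482756829), np.int64(548), array([-0.00287781, -0.00180256,  0.0157546 ])) (array([0.17424853, 0.27079976]), array([-0.03268209,  0.0240893 ]))
shut top (np.float64(0.05901160736089008), np.int64(983), array([-0.00083398,  0.00102995,  0.015796  ])) (array([0.17506828, 0.26710093]), array([-0.03320175,  0.02358725]))
now scene (np.float64(18.51596360043108), np.int64(341), array([0.00281156, 0.33490516, 0.01634119])) (array([0.17635229, 0.2716782 ]), array([-0.03123786,  0.02376789]))
now top (np.float64(18.492161099818443), np.int64(329), array([-0.00603259,  0.33444319,  0.01654428])) (array([0.17727592, 0.17727592]), array([0.02425743, 0.02425743]))
(np.float64(18.44429990267517), np.int64(7857), array([0.0007063 , 0.33351468, 0.01646778])) (np.float64(0.01621089459860423), np.int64(5502), array([0.00196855, 0.00028293, 0.01525913]))
```

All three cameras and the arm's kinematics agree on 18.5°, and the block hasn't moved. I'll lift another 1.5°.

step_arm(deltas=[[-1,[0,-0.003,-0.027],[-0.0167,0,0]],[-1,[0,-0.006,-0.054],[-0.0333,0,0]],[-1,[0,-0.008,-0.082],[-0.05,0,0]],[-1,[0,-0.008,-0.082],[-0.05,0,0]],[-1,[0,-0.008,-0.082],[-0.05,0,0]],[-1,[0,-0.006,-0.054],[-0.0333,0,0]],[-1,[0,-0.003,-0.027],[-0.0167,0,0]],[-1,[0,0,0],[0,0,0]],[-1,[0,0,0],[0,0,0]],[-1,[0,0,0],[0,0,0]],[-1,[0,0,0],[0,0,0]],[-1,[0,0,0],[0,0,0]]])

```text
t: 15.92
tcp_pos: [0.6252, -0.1266, 0.2048]
tool_rot: [0.174, 0.983, 0.058, 0.01]
ft_force: [3.0, 4.4, -7.6]
finger_gap: 0.089
gripper_force: 58.5
```

```bash
python3 m.py
python3 - <<'E'
from ang import *
for c in('scene','top','wrist'):
    s=arm.snapshot(c);print(c,angle(s,20)[:2],block(s,20) if c=='scene' else '')
E
```

```text
15.9167 [ 0.6252 -0.1266  0.2048] tool tilt 20.131011119171962 angle by height 19.96804619452435 [ 3.0111  4.379  -7.6082] [ 1.5399 -0.526   0.2815] 0.08869167048414806 58.47040235996246
scene (np.float64(19.951180827883768), np.int64(328)) (array([0.1764572 , 0.27200986]), array([-0.03031259,  0.02429106]))
top (np.float64(20.017448009253574), np.int64(306)) 
wrist (np.float64(19.92241855142752), np.int64(7858))
```

```bash
python3 -c "
from plant import arm
print(arm.sign_off())"
```

```text
the job is handed in; nothing more can be done
None
```

I pulled the catch fully out and it stayed out. The gripper is holding the plane at about 20.0° (three cameras read 19.9–20.0°), the block is still on its start line, and the job is handed in.

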